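# Bolt the crimping-die rack shut against its spring catch

### The arm

A 6-joint arm with a two-finger parallel gripper is mounted at the origin on a cart in front of the work surface, level with it; the furniture and walls round the work are solid. World frame = base frame: x ahead of the robot, y to its left, z up, the work surface at z = 0. Lengths are in mm, angles in rad, forces in N, time in s.
With the tool pointing down it reaches from about 350 to 925 mm from the base axis. Payload 6.4 kg.
Tool frame: the origin (TCP) lies midway between the tips of the shut fingers; the grasp point (between the pads) lies behind it (arm.grasp_offset is the x of the grasp point in the tool frame, in mm); x points along the fingers, y is the direction in which the jaws open and shut, and the axes are right-handed (so a half turn about x gives the same grasp; the last joint's range is limited). The gripper opens to 85 mm and grips with 20 to 120 N. Pads are 22 mm wide; open, the fingers measure 114 mm over their backs; the gripper's body (76 mm by 85 mm) begins 54 mm behind the grasp point. The pads swing forward as they close: fully open they stand 13 mm farther back than shut.
Start: joints at [-1.317, 0.245, 1.558, -0, 1.339, -0.174], TCP at [269.671, -591.432, 231.29] pointing down, gripper open.
Joint ranges: [-3.13, 3.13], [-1.02, 2.26], [0.13, 2.54], [-0.95, 4.09], [0.21, 2.88], [-2.74, 2.74]. Speed limits (rad/s): [2.57, 2.57, 3.14, 3.14, 3.14, 3.14].

### API

Orientations are given as a unit quaternion [w, x, y, z].
In Python, from rig import arm gives the robot as it stands.
- The arm moves only by the tool carry_out, never from a script. Its argument "targets" is one flat list of numbers, 5 for each row, row after row: the shift along the world's x, y, z in mm, then the turn about the world's z in rad, then the opening, from -1 (shut) to 1 (fully open). A call has 1 to 20 rows; each row is the pose to reach, as a shift and turn from the pose measured when the call began; what a row does not reach only later rows make up. A row lasts 1/10 s, in which the tool goes at most 50 mm and 8.59 degrees, less where a joint would pass 70% of its speed; a pose out of reach is approached as far as the arm can. A call with a gripper value outside its range is refused whole. The fingers move at their own pace and stop on an object; "force" is the grip in N (left out, the last holds). Time passes only in rows, so rows that repeat a pose let the fingers close. It gives the time, the measured TCP pose, the force and the opening at its end, in the units of the state.
- arm.get_state(): the state, without advancing time (a new reading comes with each control period).
- arm.snapshot(name): name is "scene" or "top" or "wrist"; returns (picture, depth): 384x512x3 uint8, red, green, blue; 384x512 float32, mm along the optical axis (not along the pixel's ray), 0 where there is no reading.
- arm.camera_params(name): a dict with "fov_y" (degrees; the focal length in pixels is half the picture's height over the tangent of half this angle, whatever the lens; pixels are square), "cx", "cy" (the principal point, pixels), "R" (3x3) and "t" (3): a world point X has camera coordinates R X + t; the wrist camera has in their place "hand_eye" (4x4, takes a point from camera to tool coordinates, whose origin is the TCP and whose axes are the tool frame's). Camera axes: x right, y down, z forward; pixel columns grow to the right and rows downward; lengths in mm; the calibration is good to about 2 mm. A picture is of the moment at which its call begins: read the wrist's pose just before it. camera_params takes no time and is no camera call.
- arm.sign_off(): hands the job in, once; it reports no verdict.
The state is a dict: "clock": time; "q": joint angles; "joint_vel": joint speeds; "joint_efforts": joint torques, N m; "tool_pos": TCP position; "tcp_rot": TCP orientation; "wrist_force": force on the tool from outside, world axes, zero at the start; "torque": the same for the moment, N m; "grip_width": finger opening in mm.
Only numpy, scipy, OpenCV 4.12 (cv2) and the standard library are available. Lean on these libraries where they do the work, as an engineer would, in place of code of your own. Each camera call takes 0.05 s, during which the arm holds its last target. There are 200 camera calls.

### The job

Lock the crimping dies into their blue rack: press the yellow spring catch bar down with one fingertip and keep it down while the other fingertip pushes the red knob of the bolt along until the bolt is fully home in the keeper, over both dies. Then let the catch spring back up and move clear. Push and press only, gently: do not grasp anything, and leave the dies, the grease tin, the pliers and the tape roll where they are.

Things in the scene. Friction and masses are not known exactly. Their poses are not given: they have to be found in the camera images.
- die_rack: Low blue rack fixed to the worktop, base 124 x 290 x 10 mm (own x -62 to 62, y -171 to 119). Origin on the worktop near its middle, z up. The bolt slides home along rack +y. Catch bar at x = -40 mm, bolt rod and knob at x = +22 mm. The bolt channel under the knob (y -166 to 4) is 61 mm high, the keeper (y = 109) 64 mm. Dies on the base at y = 32 and 79, tops at 42 mm. Place and yaw vary.
- bolt_knob (a point): Centre of the bolt's red knob: upright block 32 mm (rack x) by 14 mm (rack y), from 66 to 104 mm above the worktop, on a narrow stem. Moves with the bolt; axes as the rack's. Starts at rack (22, -125, 85) mm or up to 2 mm further on; home at (22, -17, 85). Push its -y face towards rack +y.
- catch_top (a point): Middle of the top face of the yellow catch bar, 26 mm wide (rack x), 160 mm long (rack y -165 to -5, beside the knob's whole path). Released, it is at rack (-40, -85, 80) mm. It goes straight down on a spring wherever along its length it is pressed; a fingertip can slide along it while pressing. Axes as the rack's.
- catch (a joint): How far the catch bar is pressed, m: 0 released, 0.012 bottom stop. Springs back; about 5 N starts it, 9 N bottoms it. Its tongue stands between teeth under the bolt (pitch 18 mm) and blocks the bolt both ways; pressed beyond 0.005 (best 0.007 to 0.010) it frees the bolt; let up, it drops into the next tooth gap.
- bolt (a joint): How far the bolt is pushed to the keeper, m: 0 to 0.002 at the start (open), 0.108 fully home at its stop. With the catch up it has only about 3 mm of play (locked home: from 0.101 on). Slides with about 2 N of friction and stays where it is left.
- crimp_die_1: Grey steel crimping die, 40 x 60 x 32 mm, loose in the rack's first pocket (rack y = 32 mm); origin at the centre of its underside. Leave it.
- crimp_die_2: Grey steel crimping die, 40 x 60 x 32 mm, loose in the rack's second pocket (rack y = 79 mm); origin at the centre of its underside. Leave it.
- grease_tin: Round lidded tin, 68 mm across, 44 mm high, loose on the worktop past the keeper end of the rack; origin at the centre of its underside. Leave it.
- pliers_combi: Combination pliers with yellow handles, 191 x 60 x 14 mm, lying behind the rack (its +x side); origin at the centre of the underside. Leave them.
- tape_roll: Yellow roll of tape, 62 mm across, 15 mm high, lying past the knob end of the rack; origin at the centre of its underside. Leave it.
There are look-alikes about, which are no part of the job. Leave any orange or pink look-alike of the grease_tin alone.

How it is judged:
By the outcome, as a careful person would: the job done as asked, in the order asked, and still so for the second after the job is handed in, with the robot touching nothing.
It also fails if it takes over 38 s, if anything falls off the work surface, if the arm or the gripper's body presses on something with over 40 N, if the wrist force passes 120 N, or if a joint passes its speed limit or range.

## Working session

There is one attempt and no reset: what is moved stays moved. The work goes in short steps, Python scripts to look and compute and a tool call to move; the robot and the scene stay as the last step left them, time stands still between calls to the robot, and variables do not carry over. Pictures are saved under pics/ and viewed, about 8 in all and at most 12, crops included, and the job is handed in when it is done.

Besides the shell and the picture viewer there is one more tool, called after "Request:" by a JSON object that holds its "fn" and its "kwargs", one argument or row to a line. carry_out: Moves the arm, as the interface text tells. Its arguments: {"type":"object","properties":{"targets":{"type":"array","items":{"type":"number"}},"force":{"type":"number"}},"required":["targets"]}

```bash
mkdir -p pics; cat > h.py <<'E'
import numpy as np, cv2
from rig import arm
from scipy.spatial.transform import Rotation as Ro
def cam(n):
    p=arm.camera_params(n); s=arm.get_state(); im,d=arm.snapshot(n)
    f=192/np.tan(np.radians(p['fov_y'])/2)
    if 'hand_eye' in p:
        H=np.array(p['hand_eye']); q=s['tcp_rot']; T=np.eye(4)
        T[:3,:3]=Ro.from_quat([q[1],q[2],q[3],q[0]]).as_matrix(); T[:3,3]=s['tool_pos']; M=T@H
    else:
        M=np.eye(4); R=np.array(p['R']); M[:3,:3]=R.T; M[:3,3]=-R.T@np.array(p['t'])
    v,u=np.mgrid[:384,:512]
    P=np.stack([(u-p['cx'])*d/f,(v-p['cy'])*d/f,d],-1)@M[:3,:3].T+M[:3,3]
    return im,d,P
def save(n,im,k=1): cv2.imwrite('pics/'+n,cv2.resize(im[...,::-1],None,fx=k,fy=k,interpolation=cv2.INTER_CUBIC))
E
python3 - <<'E'
from h import *
for n in ['top','scene']:
    im,d,P=cam(n); np.savez(n+'.npz',im=im,P=P,d=d); save(n+'.png',im,1.5)
print(arm.get_state(),arm.grasp_offset)
E
```

```text
{'clock': 0.1, 'q': array([-1.31712286e+00,  2.45723948e-01,  1.55891761e+00,  3.78324353e-06,
        1.33871931e+00, -1.74071595e-01]), 'joint_vel': array([-0.00040834, -0.0025229 , -0.00167385, -0.00039852, -0.00051806,
        0.0004084 ]), 'joint_efforts': array([ 5.51764206e-04, -4.30665493e+01, -3.27131867e+01, -1.70939447e-04,
        2.75962571e-03, -6.66231763e-07]), 'tool_pos': array([ 269.5247686 , -590.92018599,  230.2897946 ]), 'tcp_rot': array([-0.14945536, -0.6909725 , -0.15070479,  0.69101965]), 'wrist_force': array([-0.41139723, -0.69005526,  0.11300711]), 'torque': array([-0.03252402,  0.00214497, -0.01310159]), 'grip_width': 85.26707514915728} -18.700000000000003
```

View pics/top.png

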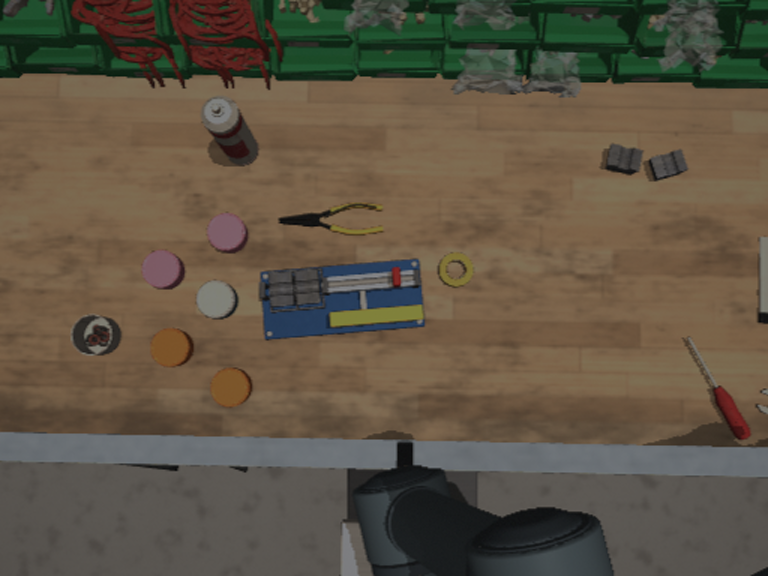

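View pics/scene.png

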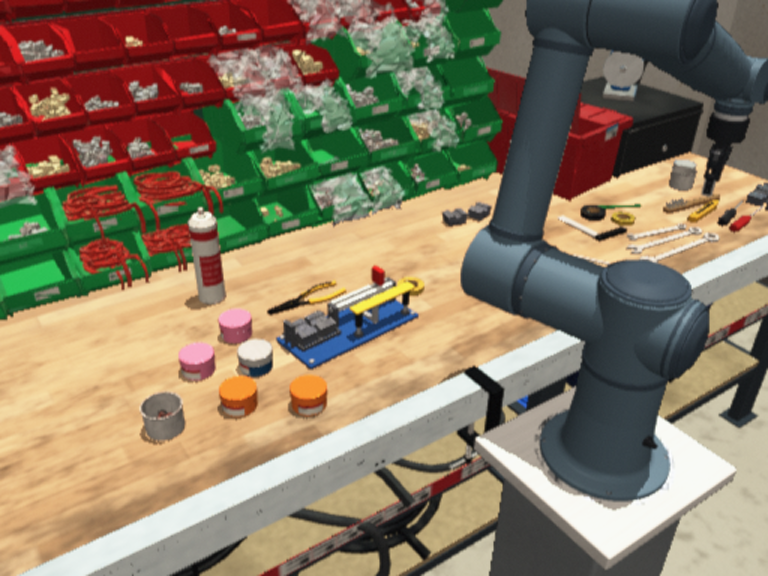

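The top view shows the rack at (262–425, 260–340), with the keeper end to the left. The yellow catch bar is at (375,317) and the red knob at (397,277). Things that could be mistaken for them are the tape roll (456,269), the pliers handles (357,220) and the screwdriver (732,412), all off the rack. I choose the bar and knob on the blue base.

```bash
python3 - <<'E'
from h import *
for n in ['top','scene']:
    z=np.load(n+'.npz'); im=z['im'].astype(int);P=z['P']
    r,g,b=im[...,0],im[...,1],im[...,2]
    v,u=np.mgrid[:384,:512]
    roi=(u>170)&(u<290)&(v>165)&(v<235)
    Y=roi&(r>1.3*b+30)&(g>1.35*b+20)&(abs(P[...,2]-80)<8)
    K=roi&(r>2*g)&(r>70)&(P[...,2]>90)&(P[...,2]<112)
    for nm,m in (('bar',Y),('knob',K)):
        p=P[m]
        if len(p)<5: print(n,nm,len(p)); continue
        rc=cv2.minAreaRect(p[:,:2].astype(np.float32)); print(n,nm,len(p),np.median(p,0).round(1),rc)
    if n=='top':
        B=roi&(b>1.5*r)&(abs(P[...,2]-10)<7); rc=cv2.minAreaRect(P[B][:,:2].astype(np.float32)); print('base',B.sum(),rc,cv2.boxPoints(rc).round(1).tolist(),np.median(P[B][:,2]))
im=np.load('top.npz')['im'][165:235,165:295]; save('crop.png',im,6)
E
```

```text
top bar 597 [509.  106.2  80.3] ((509.371337890625, 105.3248291015625), (25.220565795898438, 157.13046264648438), 5.907890319824219)
top knob 56 [574.3  72.5 103.7] ((575.07080078125, 72.94551086425781), (29.239276885986328, 11.77463150024414), 7.214650630950928)
base 2185 ((542.736083984375, 167.7838134765625), (122.3255615234375, 286.497802734375), 5.917169094085693) [[467.1000061035156, 304.0], [496.70001220703125, 19.0], [618.2999877929688, 31.600000381469727], [588.7999877929688, 316.6000061035156]] 10.323240182735617
scene bar 268 [507.1 108.7  79. ] ((509.8153076171875, 104.20500946044922), (29.535551071166992, 159.21775817871094), 5.576671600341797)
scene knob 44 [570.6  76.9  99.7] ((574.78759765625, 74.20246124267578), (31.005216598510742, 13.52202033996582), 4.675105094909668)
```

View pics/crop.png

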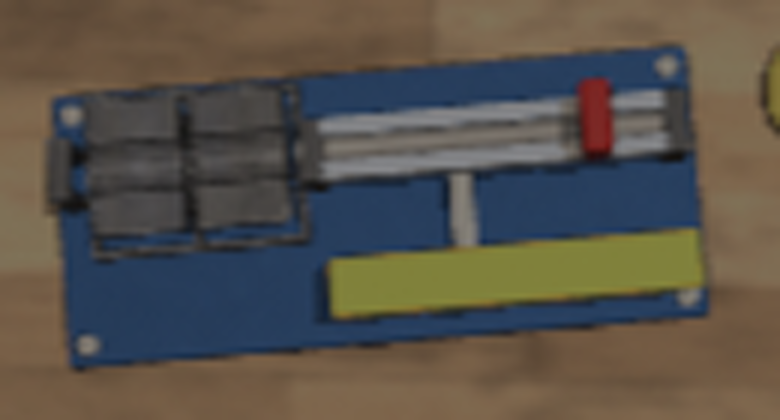

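```bash
python3 - <<'E'
from h import *
q=arm.get_state()['tcp_rot'];M=Ro.from_quat([q[1],q[2],q[3],q[0]]).as_matrix();print(M.round(3))
a=np.arctan2(M[1,1],M[0,1]); print('jaw yaw',a,'turn to rack x',[(0.103-a+np.pi*k) for k in(-1,0,1)])
H=np.array(arm.camera_params('wrist')['hand_eye']);print(H.round(2))
E
```

```text
[[-0.     0.415 -0.91 ]
 [ 0.002 -0.91  -0.415]
 [-1.    -0.002 -0.   ]]
jaw yaw -1.14305186695395 turn to rack x [np.float64(-1.8955407866358431), np.float64(1.24605186695395), np.float64(4.387644520543743)]
[[   0.     -0.32    0.95 -142.84]
 [   1.      0.     -0.     -0.58]
 [  -0.      0.95    0.32  -80.98]
 [   0.      0.      0.      1.  ]]
```

Request:
{"fn": "carry_out", "kwargs": {
  "targets": [15,45,0,0.1,0.18,35,85,0,0.2,0.18,55,125,0,0.3,0.18,72,165,0,0.4,0.18,90,205,0,0.5,0.18,108,245,0,0.6,0.18,126,290,0,0.7,0.18,144,330,0,0.8,0.18,162,370,0,0.9,0.18,180,415,-10,1.0,0.18,198,455,-20,1.1,0.18,216,495,-30,1.2,0.18,234,535,-40,1.246,0.18,252,578,-50,1.246,0.18,268,613,-60,1.246,0.18,277,635,-70,1.246,0.18,277,635,-70,1.246,0.18,277,635,-70,1.246,0.18]
}}

```text
clock: 1.9
tool_pos: [546.1, 44.2, 159.8]
tcp_rot: [0.524, 0.473, 0.526, -0.474]
wrist_force: [-0.2, -0.7, -0.3]
grip_width: 50.4
```

```bash
python3 - <<'E'
from h import *
im,d,P=cam('wrist'); np.savez('w1.npz',im=im,P=P,d=d); save('w1.png',im,1.5)
s=arm.get_state();print(s)
E
```

```text
{'clock': 1.95, 'q': array([-1.27182089e-01,  8.55618878e-02,  1.87483505e+00, -4.77340291e-04,
        1.18325737e+00, -2.29787486e-01]), 'joint_vel': array([-0.01703318, -0.014296  , -0.00263699,  0.00147577, -0.00130539,
        0.00287171]), 'joint_efforts': array([ 7.48484675e-01, -3.34107149e+01, -3.01033795e+01,  2.39079399e-02,
        1.24269171e-02, -2.97563074e-04]), 'tool_pos': array([546.3172487 ,  43.54475262, 160.28479046]), 'tcp_rot': array([ 0.52451514,  0.47311031,  0.52553445, -0.47419833]), 'wrist_force': array([ 0.03147492, -0.17297405,  0.29219583]), 'torque': array([-0.04420398, -0.01787494, -0.02888283]), 'grip_width': 50.33566242293924}
```

View pics/w1.png

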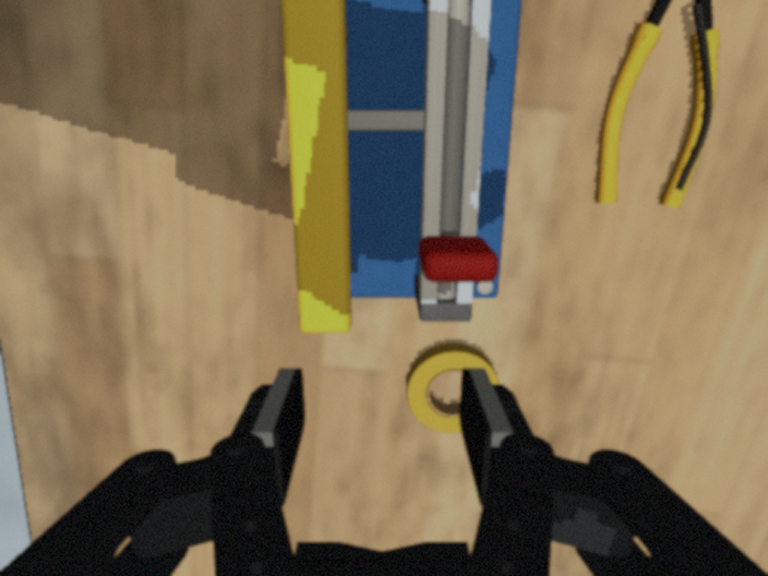

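The wrist view shows the bar at (325,0–330), the knob at (458,258) and the fingertips at (285,380) and (480,380). The jaw is square to the rack.

```bash
python3 - <<'E'
from h import *
z=np.load('w1.npz'); im=z['im'].astype(int);P=z['P'];r,g,b=im[...,0],im[...,1],im[...,2]
Y=(g>1.8*b)&(r>90)&(abs(P[...,2]-80)<6); K=(r>2.5*g)&(P[...,2]>97)&(P[...,2]<112)
for m in (Y,K):
    p=P[m]; rc=cv2.minAreaRect(p[:,:2].astype(np.float32)); print(len(p),np.median(p,0).round(1),rc,cv2.boxPoints(rc).round(1).tolist())
v,u=np.mgrid[:384,:512]
# fingertips
s=arm.get_state();print(s['tool_pos'])
for c in ((290,375),(470,375),(262,436),(490,436)): print(c,P[int(c[1]/1.5),int(c[0]/1.5)].round(1))
F=(v>240)&(r<70)&(P[...,2]>130)&(P[...,2]<185)
for m in (F&(u<256),F&(u>256)): p=P[m];print(np.percentile(p,[2,50,98],axis=0).round(1).tolist())
E
```

```text
8424 [510.6 110.2  80.2] ((511.0518493652344, 98.79842376708984), (25.959558486938477, 145.45443725585938), 5.9191694259643555) [[490.6000061035156, 169.8000030517578], [505.6000061035156, 25.100000381469727], [531.5, 27.799999237060547], [516.5, 172.5]]
961 [575.1  74.6 103.7] ((575.28564453125, 73.79647064208984), (30.52112579345703, 12.482285499572754), 6.907233715057373) [[559.4000244140625, 78.19999694824219], [560.9000244140625, 65.80000305175781], [591.2000122070312, 69.4000015258789], [589.7000122070312, 81.80000305175781]]
[546.3172487   43.54475262 160.28479046]
(290, 375) [516.9  52.3 171.3]
(470, 375) [570.5  58.1 171.5]
(262, 436) [515.2  51.1 200.1]
(490, 436) [570.4  57.7 201. ]
[[507.1, 34.0, 167.3], [517.9, 48.0, 177.5], [521.3, 53.1, 184.7]]
[[569.5, 39.0, 165.8], [571.4, 55.2, 177.4], [582.5, 58.9, 184.7]]
```

Request:
{"fn": "carry_out", "kwargs": {
  "targets": [0,0,-20,0,0.18,0,0,-40,0,0.18,0,0,-55,0,0.18,0,0,-65,0,0.18,0,0,-72,0,0.18,0,0,-77,0,0.18,0,0,-80,0,0.18,0,0,-83,0,0.18,0,0,-85,0,0.18,0,0,-87,0,0.18,0,0,-87,0,0.18,0,0,-87,0,0.18]
}}

```text
clock: 3.15
tool_pos: [546.8, 43.5, 74.2]
tcp_rot: [0.525, 0.473, 0.525, -0.474]
wrist_force: [-2.6, -0.7, 6.2]
grip_width: 49.9
```

Request:
{"fn": "carry_out", "kwargs": {
  "targets": [0,0,-2,0,0.18,0,0,-4,0,0.18,0,0,-6,0,0.18,0,0,-6,0,0.18,0,0,-6,0,0.18]
}}

```text
clock: 3.65
tool_pos: [546.8, 43.5, 69.2]
tcp_rot: [0.525, 0.473, 0.526, -0.474]
wrist_force: [-3.7, 0.1, 8.1]
grip_width: 50.4
```

```bash
cat > m.py <<'E'
from h import *
im,d,P=cam('wrist'); save('wl.png',im,1.5)
im=im.astype(int);r,g,b=im[...,0],im[...,1],im[...,2]
Y=(g>1.8*b)&(r>90)&(P[...,2]>60)&(P[...,2]<86)&(P[...,0]<535); K=(r>2.5*g)&(P[...,2]>97)&(P[...,2]<112)
print('bar z',Y.sum(),np.median(P[Y][:,2]))
o=np.array([540.4,194.0]);R=np.array([[.995,.103],[-.103,.995]])
k=(P[K][:,:2]-o)@R.T; print('knob rack',K.sum(),k.min(0),k.max(0),np.median(P[K][:,2]))
s=arm.get_state();print((s['tool_pos'][:2]-o)@R.T,s['tool_pos'],s['wrist_force'],s['clock'])
E
python3 m.py
```

```text
bar z 15696 72.67112099772741
knob rack 2951 [ -34.85265135 -156.36301962] [  37.75878977 -116.4330059 ] 103.51825370522086
[  -9.10320201 -150.43525974] [546.83306719  43.47471978  69.2551401 ] [-3.30544128 -0.18036491  7.14776386] 3.7
```

View pics/wl.png

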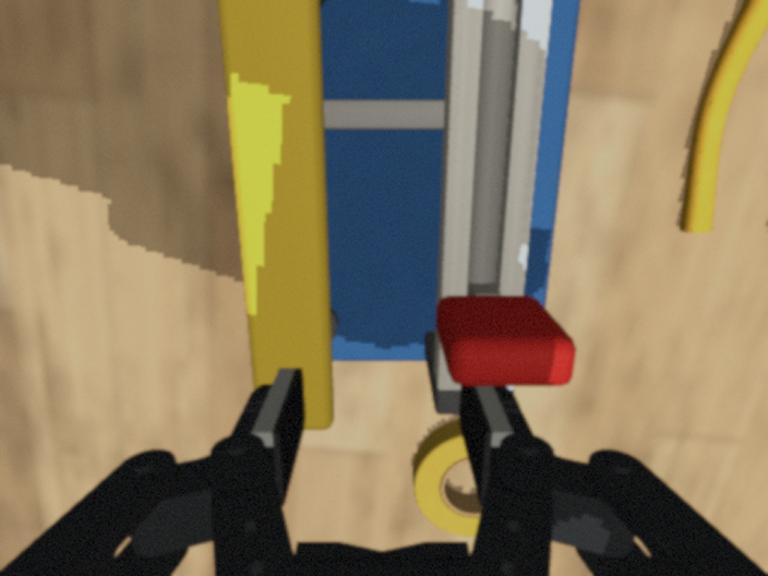

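Request:
{"fn": "carry_out", "kwargs": {
  "targets": [0,2,-1,0,0.18,-0.4,4,-1,0,0.18,-0.6,6,-1,0,0.18,-0.8,8,-1,0,0.18,-1,10,-1,0,0.18,-1.3,13,-1,0,0.18,-1.7,16,-1,0,0.18,-2,20,-1,0,0.18,-2.5,24,-1,0,0.18,-2.9,28,-1,0,0.18,-3.3,32,-1,0,0.18,-3.7,36,-1,0,0.18,-4.1,40,-1,0,0.18,-4.5,44,-1,0,0.18,-5,48,-1,0,0.18,-5.4,52,-1,0,0.18,-5.8,56,-1,0,0.18,-6.2,60,-1,0,0.18,-6.2,60,-1,0,0.18]
}}

```text
clock: 5.6
tool_pos: [542.6, 102.4, 70.3]
tcp_rot: [0.527, 0.473, 0.524, -0.474]
wrist_force: [-0.9, -5.1, 6.7]
grip_width: 50.3
```

```bash
sed -i 's/&(P\[...,2\]<112)$/\&(P[...,2]<112)\&(P[...,0]>545)/' m.py; python3 m.py
```

```text
bar z 12768 73.49978087390059
knob rack 2788 [  7.01200039 -97.46863204] [ 37.36322837 -65.09780798] 103.54727977002152
[ -7.22631712 -91.40999943] [542.62363462 102.36083913  70.25357452] [-0.2761171  -5.78883313  6.91383128] 5.65
```

View pics/wl.png

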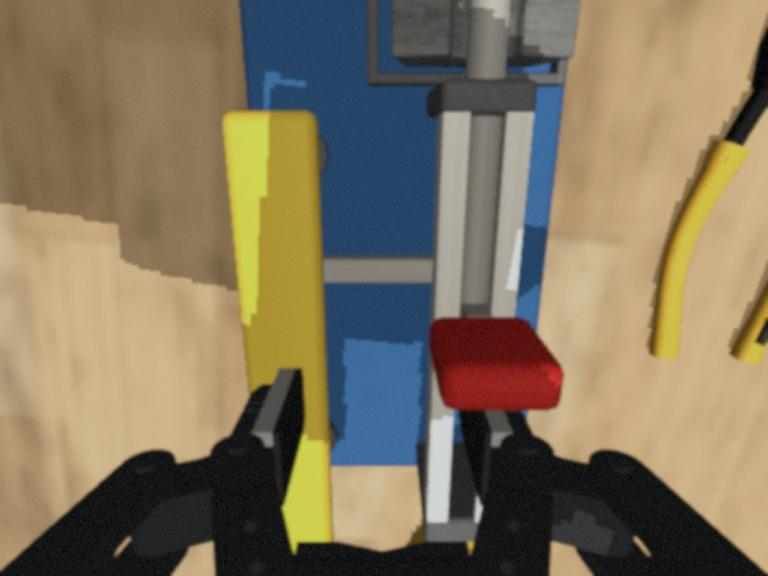

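Request:
{"fn": "carry_out", "kwargs": {
  "targets": [0,0,-2,0,0.18,-0.5,4,-2.5,0,0.18,-1,8,-2.5,0,0.18,-1.5,12,-2.5,0,0.18,-2,16,-2.5,0,0.18,-2.5,20,-2.5,0,0.18,-3,24,-2.5,0,0.18,-3.5,28,-2.5,0,0.18,-4,32,-2.5,0,0.18,-4.5,36,-2.5,0,0.18,-5,40,-2.5,0,0.18,-5.5,44,-2.5,0,0.18,-6,48,-2.5,0,0.18,-6.4,51,-2.5,0,0.18,-6.7,54,-2.5,0,0.18,-6.9,56,-2.5,0,0.18,-7,57,-2.5,0,0.18,-7,58,-2.5,0,0.18]
}}

```text
clock: 7.45
tool_pos: [537.8, 157.8, 69.6]
tcp_rot: [0.529, 0.472, 0.522, -0.474]
wrist_force: [-0.2, -16.2, 7.7]
grip_width: 50.4
```

```bash
python3 m.py
```

```text
bar z 5129 72.64176098238985
knob rack 2767 [  7.12245519 -26.72677029] [37.45693783 -9.12483641] 103.52548987592832
[ -6.33764992 -35.7754375 ] [537.78056911 157.77362927  69.64405314] [  1.35787597 -13.22587904   6.77768513] 7.5
```

Request:
{"fn": "carry_out", "kwargs": {
  "targets": [0,0,0,0,0.18,0,-1,2,0,0.18,0,-1,5,0,0.18,0,-1.5,8,0,0.18,0,-3,12,0,0.18,0.5,-5,18,0,0.18,0.5,-6,26,0,0.18,1,-8,40,0,0.18,1,-10,60,0,0.18,1,-12,85,0,0.18,1,-12,105,0,0.18,1,-12,105,0,0.18,1,-12,105,0,0.18]
}}

```text
clock: 8.8
tool_pos: [538.9, 145.7, 175.0]
tcp_rot: [0.53, 0.472, 0.522, -0.474]
wrist_force: [-0.8, 0.1, -0.9]
grip_width: 50.4
```

```bash
python3 m.py; python3 - <<'E'
from h import *
im,d,P=cam('top'); save('top2.png',im[150:270,40:340],2.6)
E
```

```text
bar z 5580 80.11449755459432
knob rack 866 [  7.21157572 -22.50932232] [ 37.71234137 -10.000553  ] 103.7259577383787
[ -7.13928449 -47.8741264 ] [538.22882348 145.66054514 173.93771209] [-0.10754206 -0.00342181 -0.34946805] 8.85
```

View pics/wl.png

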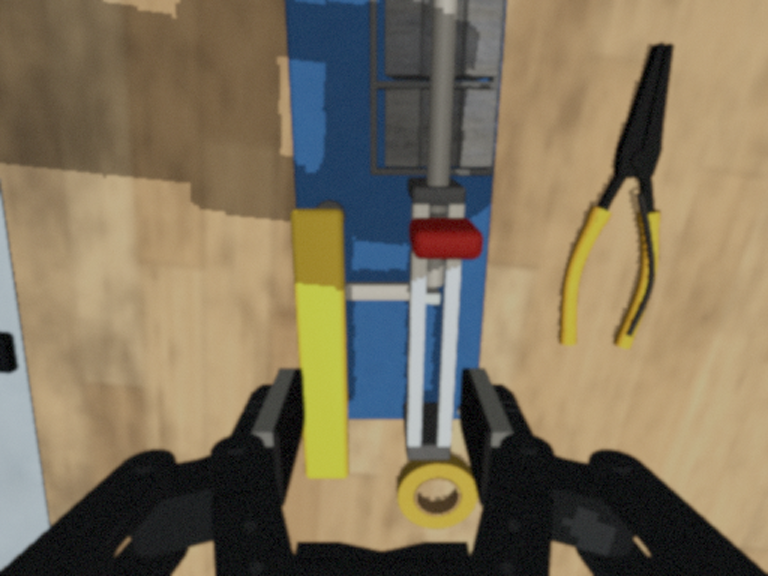

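The knob is at (446,238), against the channel's end. The rod runs over both dies, the bar is back up at z = 80, and the tape and pliers look unmoved.

```bash
python3 -c "
from rig import arm
print(arm.sign_off())"
```

```text
the job is handed in; nothing more can be done
None
```

The bolt is home in the keeper over both dies, the catch is back up, and the arm is clear. I handed the job in at about 9 s of the 38 s allowed.

I pressed the catch bar about 7 mm with one fingertip and kept it down. The other fingertip pushed the red knob along to the stop, where the push force rose to about 16 N. Then I eased off, let the catch spring up and lifted straight away.

| Last check | Measured | Expected |
|---|---|---|
| Knob centre, rack y | about -16 mm | -17 mm (home) |
| Bar top height, released | 80.1 mm | 80 mm |
| Wrist force after lifting | about 0 N | 0 N |

- **Catch press:** partway through the push the bar had eased up to about 6.5 mm. That was still past the 5 mm needed to free the bolt, and I pressed it lower before carrying on.
- **Other items:** in the last wrist picture the dies, pliers and tape roll look unmoved. I did not view a final picture of the grease tin, but the arm never went near it.

No check failed or disagreed.

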